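# Reload the veneer roller spindle

### The job

Reload the bench spindle with its wooden rollers: slide the long roller onto the rod first, then the short one, then fit the blind end cap over the rod's end. Push the cap home until the whole row is squeezed firmly together against the sprung buffer at the back and stays tight with no gaps, but press with feeling (the wood must not be pressed harder than about 25 N), then let go. Leave the brush, blocks and jar where they are.

Things in the scene. Friction and masses are not known exactly. Their poses are not given: they have to be found in the camera images.
- spindle: Grey stand fixed to the bench, with a level steel rod. Origin: on the bench straight below the rod's free tip. x runs level from the tip inward along the rod (the way parts are pushed on), z up. Rod axis 110 mm above the bench. The post (50 mm wide, 128 mm high) starts 145 mm in from the tip; its foot (100 mm wide, 12 mm high) starts 88 mm in. Position and yaw differ each time.
- rod_tip (a point): Centre of the rod's free tip, 110 mm above the bench; axes as spindle. Rod diameter 16 mm, tapering to 10 mm over the last 6 mm. Under the nose, 3 to 12 mm in from the tip, a sprung steel tongue stands 3 mm proud: rollers pass it almost freely; the cap drags on it with about 2 to 9 N and is then held by it.
- rod_root (a point): Point on the rod's axis where it meets the post, 145 mm in from the tip. In front of it a collar with a rubber-faced spring buffer, 38 mm diameter, is clamped on the rod; the buffer's face lies anywhere from 98 to 118 mm in from the tip, set differently each time and not measured: feel for it. It gives about 7 N per mm over 4 mm, well damped, and is then hard.
- long_roller: Long wooden roller, 48 mm diameter, 50 mm long, with a 20 mm bore right through, 63 to 126 g. Origin at its middle, on its axis; x runs along the bore (its inner end, to go first, is at +x). Starts lying level on the rack's rails, its axis 35 mm above the bench.
- long_roller_outer_end (a point): Centre of the long roller's outer (-x) end, 25 mm from its middle.
- short_roller: Short wooden roller, 48 mm diameter, 28 mm long, 20 mm bore right through, 42 to 84 g. Origin at its middle, on its axis, x along the bore. Starts on the rack like the long one.
- short_roller_inner_end (a point): Centre of the short roller's inner (+x) end, 14 mm from its middle.
- short_roller_outer_end (a point): Centre of the short roller's outer (-x) end, 14 mm from its middle.
- cap: Wooden end cap, 48 mm diameter, 50 mm long plus a low 5 mm dome on the closed end; blind bore 18 mm diameter, 45 mm deep; 49 to 98 g. Origin on its axis, 25 mm behind the mouth face; x points out of the mouth, the way it is pushed on. Starts lying on the rack, its mouth already facing within 40 degrees of the spindle's x.
- cap_mouth (a point): Centre of the cap's open mouth face. The row is home once more than 5 N has passed through cap, both rollers and buffer together for 0.2 s: about 14 to 20 N at the hand, the tongue's drag included. More than 25 N between any two of them is too much.
- rack: Fixed dark wooden board 260 x 70 x 6 mm with two round steel rails (8 mm, 24 mm apart, tops 14 mm above the bench) along its x axis, on which the two rollers and the cap lie in a row about 75 mm apart in any order, all with their axes along the rack's x. Origin: centre of its underside, on the bench. Position and yaw differ each time.
- scrub_brush: Bystander: white scrubbing brush, 50 x 130 x 38 mm; origin at its underside.
- cork_block: Bystander: cork block, 100 x 60 x 35 mm; origin at its underside.
- sanding_block: Bystander: wooden sanding block, 60 x 110 x 44 mm; origin at its underside.
- glue_jar: Bystander: amber glass jar, 64 mm diameter, 85 mm high; origin at its underside.
Things that resemble listed ones, but are neither listed nor needed, are in the scene too. Leave any pink look-alike of the short_roller alone.

How it is judged:
On the way, in this order (a step that is already met when the one before it is completed fails the run):
1. the long roller is threaded on the rod (its outer end at least 5 mm in from the tip) (x of long_roller_outer_end in the frame of rod_tip between 0.005 and 0.09 m and distance between long_roller_outer_end and rod_tip below 0.09 m and angle between the x axis of long_roller and the x axis of spindle, either way round below 0.2 rad and height (world z) of long_roller between 0.1 and 0.12 m), for 0.2 s.
2. then the short roller is threaded on outside it (its outer end at least 5 mm in from the tip) (x of short_roller_outer_end in the frame of rod_tip above 0.005 m and distance between short_roller_outer_end and rod_tip below 0.05 m and angle between the x axis of short_roller and the x axis of spindle, either way round below 0.2 rad and height (world z) of short_roller between 0.1 and 0.12 m), for 0.2 s.
3. then the cap is over the rod's end and presses the whole row home: more than 5 N at once through cap, short roller, long roller and the spindle's buffer (x of cap_mouth in the frame of rod_tip above 0.008 m and contact force between cap and short_roller above 5 N and contact force between short_roller and long_roller above 5 N and contact force between long_roller and spindle above 5 N), for 0.2 s.
At the end, for the whole second after the job is handed in: Long roller, short roller and cap sit on the rod in that order from the buffer outward, end to end (end faces within 3 mm, cap 3.5 mm), cap over the rod's end by 8 to 45 mm and in line, the row still pressed together by the buffer (over 0.5 N between the rollers), all released and at rest (distance between short_roller_inner_end and long_roller_outer_end below 0.003 m and distance between cap_mouth and short_roller_outer_end below 0.0035 m and x of cap_mouth in the frame of rod_tip above 0.008 m and distance between cap_mouth and rod_tip below 0.045 m and contact force between short_roller and long_roller above 0.5 N and angle between the x axis of cap and the x axis of spindle, either way round below 0.15 rad and angle between the x axis of each of long_roller, short_roller and the x axis of spindle, either way round below 0.2 rad and linear speed of each of cap, short_roller, long_roller below 0.01 m/s); the robot touches nothing.
It fails at once if the cap is pressed against the short roller with more than 25 N (contact force between cap and short_roller above 25 N).
It fails at once if the rollers are pressed together with more than 25 N (contact force between short_roller and long_roller above 25 N).
It fails at once if the long roller is pressed against the spindle with more than 25 N (contact force between long_roller and spindle above 25 N).
It fails at once if a bystander (brush, block or jar) is moved more than 15 mm (distance of any of scrub_brush, cork_block, sanding_block, glue_jar from where it was at the start of the episode above 0.015 m).
It also fails if it takes over 72 s, if anything falls off the work surface, if the arm or the gripper's body presses on something with over 40 N, if the wrist force passes 120 N, or if a joint passes its speed limit or range.

### The arm

A 7-joint arm with a two-finger parallel gripper is mounted at the origin on the work surface. World frame = base frame: x ahead of the robot, y to its left, z up, the work surface at z = 0. Lengths are in m, angles in rad, forces in N, time in s.
With the tool pointing down it reaches from about 0.425 to 1.025 m from the base axis. Payload 3.6 kg.
Tool frame: the origin (TCP) lies on the centre line of the jaws, within the pads' length; the fingertips stand 17 mm ahead of it and the grasp point (between the pads) lies 2 mm behind it; z points along the fingers, y is the direction in which the jaws open and shut (so a half turn about z gives the same grasp; the last joint's range is limited). The gripper opens to 85 mm and grips with 20 to 120 N. Pads are 22 mm wide; open, the fingers measure 114 mm over their backs; the gripper's body (76 mm by 85 mm) begins 54 mm behind the grasp point. The pads swing forward as they close: fully open they stand 13 mm farther back than shut.
Start: joints at [1.187, 0.591, 0.048, 1.609, -0.033, 0.943, -0.034], TCP at [0.208, -0.695, 0.248] pointing down, gripper open.
Joint ranges: [-2.69, 2.69], [-0.47, 2.24], [-1.27, 1.36], [0.19, 2.51], [-1.53, 4.68], [0.08, 2.07], [-3.09, 3.09]. Speed limits (rad/s): [2.57, 2.57, 3.14, 3.14, 3.14, 3.14, 3.14].

### API

Orientations are given as a unit quaternion [w, x, y, z].
In Python, from bench import get_state, imaging, env gives the robot as it stands. The module is installed in compiled form; this text tells all that it offers.
- The arm moves only by the shell command python3 -m pendant 'ROWS' [OPENING] [FORCE]. ROWS is text: rows parted by semicolons, each of 6 numbers parted by spaces: the shift along the world's x, y, z in cm, then the turn, a rotation vector about the world's x, y, z in rad. In form: x y z wx wy wz; .... A call has 1 to 10 rows; each row is the pose to reach, as a shift and turn from the pose commanded when the call began; what a row does not reach only later rows make up. A row lasts 1/12 s, in which the tool goes at most 41.7 mm and 7.16 degrees, less where a joint would pass 70% of its speed; a pose out of reach is approached as far as the arm can. A call with a gripper value outside its range is refused whole. OPENING is the opening, from 0 (shut) to 1 (fully open), set as the call begins (- or left out, the last holds). The fingers move at their own pace and stop on an object; FORCE is the grip in N (left out, the last holds). Time passes only in rows, so rows that repeat a pose let the fingers close. It gives the time, the measured TCP pose, the force and the opening at its end, in the units of the state.
- get_state(): the state, without advancing time (a new reading comes with each control period).
- imaging.capture(name): name is "scene" or "top"; returns (picture, depth): 400x640x3 uint8, blue, green, red; 400x640 float32, m along the optical axis (not along the pixel's ray), 0 where there is no reading.
- imaging.get_calibration(name): a dict with "intrinsics" (3x3 intrinsics, pixels), "R" (3x3) and "t" (3): a world point X has camera coordinates R X + t. Camera axes: x right, y down, z forward; pixel columns grow to the right and rows downward; lengths in m; the calibration is good to about 2 mm. A picture is of the moment at which its call begins. get_calibration takes no time and is no camera call.
- env.finish_job(): hands the job in, once; it reports no verdict.
The state is a dict: "time": time; "joint_pos": joint angles; "joint_vel": joint speeds; "joint_efforts": joint torques, N m; "eef_pos": TCP position; "tcp_rot": TCP orientation; "wrist_force": force on the tool from outside, world axes, zero at the start; "torque": the same for the moment, N m; "grip_width": opening from 0.0 (shut) to 1.0 (fully open).
Only numpy, scipy, OpenCV 4.12 (cv2) and the standard library are available. Lean on these libraries where they do the work, as an engineer would, in place of code of your own. Each camera call takes 0.05 s, during which the arm holds its last target.

## Working session

There is one attempt and no reset: what is moved stays moved. The work goes in short steps, Python scripts to look and compute and a shell command to move; the robot and the scene stay as the last step left them, time stands still between calls to the robot, and variables do not carry over. Pictures are saved under pics/ and viewed, and the job is handed in when it is done.

```bash
mkdir -p pics; ls; python3 - <<'E'
from bench import get_state, imaging, env
import cv2, numpy as np
s=get_state(); print({k:np.round(v,3).tolist() for k,v in s.items()})
for n in ("scene","top"):
    p,d=imaging.capture(n); cv2.imwrite(f"pics/{n}0.png",p); np.savez(f"pics/{n}0.npz",p=p,d=d)
    c=imaging.get_calibration(n); print(n,{k:np.round(v,4).tolist() for k,v in c.items()})
E
```

```text
pics
{'time': 0.0, 'joint_pos': [1.187, 0.592, 0.048, 1.61, -0.033, 0.943, -0.034], 'joint_vel': [-0.002, 0.002, 0.001, -0.002, 0.001, 0.001, 0.0], 'joint_efforts': [-0.0, -54.87, 1.546, -19.813, 0.009, 0.009, 0.0], 'eef_pos': [0.208, -0.694, 0.247], 'tcp_rot': [-0.001, 0.989, 0.145, -0.0], 'wrist_force': [0.281, -0.046, 1.493], 'torque': [0.039, 0.01, -0.026], 'grip_width': 0.998}
scene {'intrinsics': [[372.4082, 0.0, 319.7702], [0.0, 372.4082, 206.0325], [0.0, 0.0, 1.0]], 'R': [[-0.7329, 0.6803, -0.005], [0.5764, 0.617, -0.5357], [-0.3614, -0.3955, -0.8444]], 't': [0.3913, -0.2961, 1.232]}
top {'intrinsics': [[470.2536, 0.0, 320.6183], [0.0, 470.2536, 203.8589], [0.0, 0.0, 1.0]], 'R': [[0.0044, -0.9994, 0.0354], [-0.988, -0.0098, -0.1544], [0.1546, -0.0343, -0.9874]], 't': [-0.0061, 0.5602, 1.1451]}
```

View pics/scene0.png

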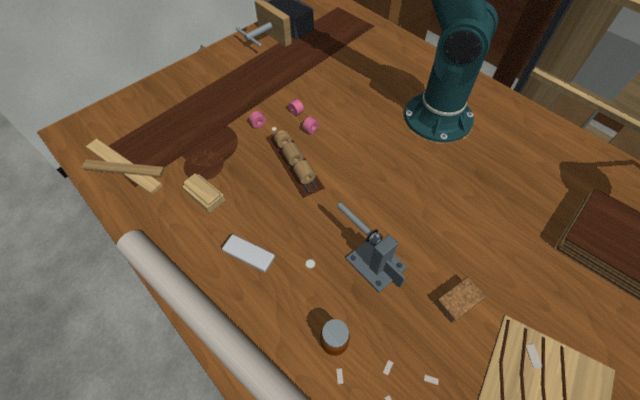

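View pics/top0.png

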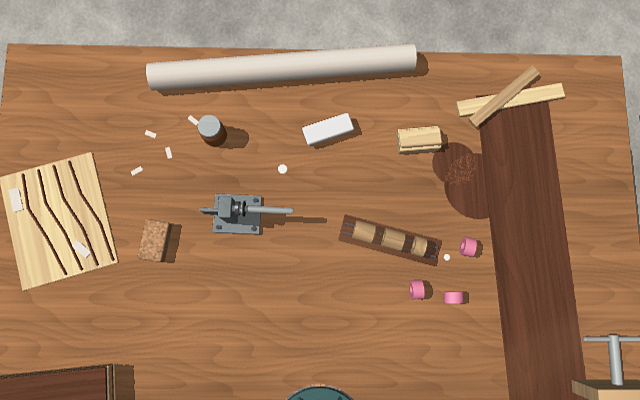

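The top view shows the spindle with its rod tip at about (292,210) and the post at about (228,208). The rack with three tan parts is at about (390,240), and the pink look-alikes are to its right. I'll zoom in and measure.

```bash
cat > h.py <<'E'
import numpy as np, cv2
from bench import get_state, imaging, env
C={n:{k:np.array(v) for k,v in imaging.get_calibration(n).items()} for n in("scene","top")}
def cloud(n,d):
    c=C[n]; K=c["intrinsics"]; v,u=np.mgrid[0:400,0:640]
    X=np.stack([(u-K[0,2])/K[0,0]*d,(v-K[1,2])/K[1,1]*d,d],-1)
    return (X-c["t"])@c["R"]
def ray(n,u,v,z):
    c=C[n];K=c["intrinsics"]; r=c["R"].T@np.array([(u-K[0,2])/K[0,0],(v-K[1,2])/K[1,1],1.]); o=-c["R"].T@c["t"]
    return o+r*(z-o[2])/r[2]
def proj(n,X):
    c=C[n];x=c["R"]@np.array(X)+c["t"];x=c["intrinsics"]@x;return x[:2]/x[2]
def crop(n,p,u0,u1,v0,v1,f,name):
    cv2.imwrite(name,cv2.resize(p[v0:v1,u0:u1],None,fx=f,fy=f,interpolation=cv2.INTER_CUBIC))
E
python3 - <<'E'
from h import *
t=np.load("pics/top0.npz"); s=np.load("pics/scene0.npz")
crop("top",t["p"],190,460,170,310,2.9,"pics/tz.png")
crop("scene",s["p"],230,430,90,300,2.8,"pics/sz.png")
P=cloud("top",t["d"])
print("bench z",np.median(P[300:380,200:300,2]))
m=(P[...,2]>0.095)&(P[...,2]<0.125); m[:, :190]=0; m[:,310:]=0; m[:180]=0;m[260:]=0
for v in range(196,222,2):
    print(v,[f"{int(P[v,u,2]*1000)}" for u in range(196,300,4)])
E
```

```text
bench z 3.543743618489613e-05
196 ['-6', '0', '2', '2', '-3', '12', '126', '126', '122', '10', '9', '11', '9', '13', '13', '13', '15', '-2', '0', '3', '3', '0', '0', '1', '1', '1']
198 ['2', '-2', '1', '1', '0', '10', '128', '130', '127', '116', '9', '10', '10', '13', '12', '15', '9', '0', '-2', '1', '-1', '3', '1', '0', '0', '0']
200 ['-4', '2', '2', '1', '-2', '11', '127', '128', '127', '115', '12', '8', '111', '13', '12', '18', '11', '-4', '-5', '0', '0', '1', '-3', '0', '-1', '-1']
202 ['3', '-3', '0', '-1', '0', '12', '126', '123', '127', '113', '118', '104', '123', '14', '14', '11', '13', '-2', '0', '1', '0', '0', '-2', '0', '0', '0']
204 ['2', '2', '1', '-1', '2', '10', '128', '124', '126', '116', '125', '118', '122', '11', '12', '11', '12', '-1', '0', '-2', '1', '-2', '-2', '0', '3', '2']
206 ['-1', '-1', '3', '-5', '0', '11', '128', '126', '126', '119', '126', '124', '118', '119', '118', '114', '113', '112', '118', '113', '-4', '0', '-1', '0', '-1', '-2']
208 ['2', '63', '66', '64', '66', '65', '127', '125', '129', '1217', '128', '119', '115', '117', '118', '119', '118', '11
[... 324 characters left out ...]
', '10', '11', '14', '106', '110', '113', '111', '116', '114', '116', '116', '111', '0']
214 ['1', '2', '1', '1', '0', '1217', '124', '129', '129', '97', '115', '12', '109', '13', '12', '11', '12', '0', '1', '-1', '-1', '4', '1', '-1', '1', '2']
216 ['3', '-6', '-1', '0', '-1', '9', '129', '127', '127', '98', '34', '9', '10', '11', '10', '9', '6', '0', '2', '4', '-2', '-1', '0', '2', '-4', '0']
218 ['0', '0', '1', '-2', '0', '7', '10', '102', '107', '91', '31', '14', '11', '14', '11', '11', '4', '4', '-3', '-1', '1', '3', '-3', '4', '2', '-1']
220 ['1', '1', '1', '-3', '0', '11', '12', '58', '64', '66', '35', '12', '13', '12', '11', '14', '-1', '2', '2', '0', '-1', '-1', '-1', '3', '2', '0']
```

View pics/tz.png

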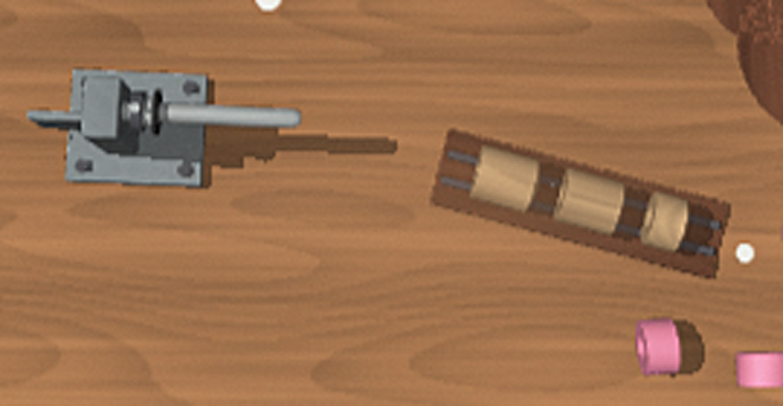

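View pics/sz.png

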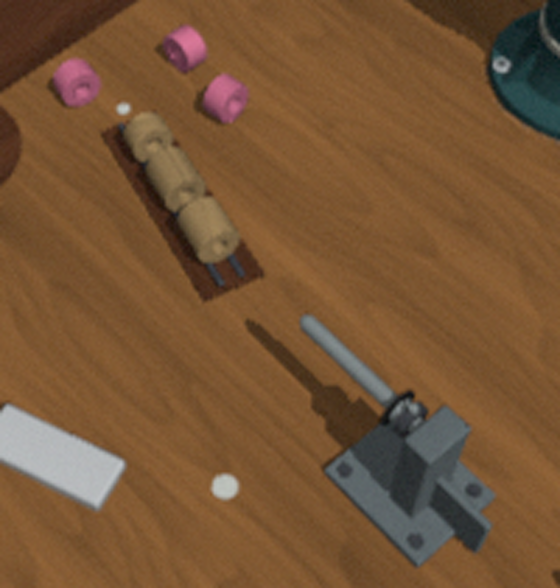

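The top crop shows the spindle, and the rack holding two ~50 mm parts (left and middle) and the short roller on the right. Next I need to measure the poses and work out which long part is the cap.

```bash
python3 - <<'E'
from h import *
t=np.load("pics/top0.npz"); s=np.load("pics/scene0.npz")
crop("top",t["p"],335,450,205,275,6.9,"pics/tz2.png")
crop("scene",s["p"],260,330,120,205,7,"pics/sz2.png")
for n,D in(("top",t),("scene",s)):
    P=cloud(n,D["d"]).reshape(-1,3); 
    # rod
    m=(P[:,2]>0.1)&(P[:,2]<0.125)
    if n=="top":
        U=np.tile(np.arange(640),400);V=np.repeat(np.arange(400),640)
        m&=(U>240)&(U<300)&(V>195)&(V<225)
    else:
        U=np.tile(np.arange(640),400);V=np.repeat(np.arange(400),640)
        m&=(U>330)&(U<372)&(V>195)&(V<240)
    Q=P[m]
    l=cv2.fitLine(Q[:,:2].astype(np.float32),cv2.DIST_HUBER,0,.01,.01).ravel(); d=l[:2]*np.sign(l[1])
    a=(Q[:,:2]-l[2:])@d
    print(n,"rod dir",d,"yaw",np.arctan2(d[1],d[0]),"pt",l[2:],"tip(min)",l[2:]+d*a.min(),"max",l[2:]+d*a.max(),"n",m.sum(),np.sort(a)[:5])
    # parts
    m=(P[:,2]>0.03)&(P[:,2]<0.07)&(P[:,0]>.35)&(P[:,0]<.75)&(P[:,1]<-0.02)&(P[:,1]>-.3)
    if n=="top": m&=(U>340)&(U<440)&(V>215)&(V<265)
    else: m&=(U>265)&(U<320)&(V>120)&(V<190)
    Q=P[m]
    l=cv2.fitLine(Q[:,:2].astype(np.float32),cv2.DIST_HUBER,0,.01,.01).ravel(); d=l[:2]*np.sign(l[1])
    a=(Q[:,:2]-l[2:])@d; b=(Q[:,:2]-l[2:])@np.array([-d[1],d[0]])
    print(n,"rack dir",d,np.arctan2(d[1],d[0]),l[2:])
    h=np.histogram(a,np.arange(-.13,.13,.004)); 
    for c,e in zip(*h):
        k=(a>=e)&(a<e+.004); print(round(e,3),c, np.round([np.percentile(b[k],2),np.percentile(b[k],98),Q[k,2].max()],3) if c else "")
E
```

```text
top rod dir [0.03428712 0.999412  ] yaw 1.5365025 pt [0.5350561  0.12657797] tip(min) [0.53296535 0.06563562] max [0.53720375 0.18917792] n 360 [-0.06097821 -0.06097269 -0.0608858  -0.06086774 -0.06065082]
top rack dir [0.25225332 0.96766126] 1.3157881 [ 0.47579744 -0.16962622]
-0.13 0 
-0.126 0 
-0.122 0 
-0.118 0 
-0.114 0 
-0.11 0 
-0.106 0 
-0.102 0 
-0.098 19 [-0.025  0.02   0.061]
-0.094 28 [-0.019  0.02   0.065]
-0.09 33 [-0.022  0.021  0.062]
-0.086 28 [-0.023  0.021  0.064]
-0.082 29 [-0.023  0.019  0.061]
-0.078 30 [-0.023  0.022  0.064]
-0.074 36 [-0.021  0.02   0.065]
-0.07 34 [-0.023  0.02   0.063]
-0.066 0 
-0.062 0 
-0.058 0 
-0.054 0 
-0.05 0 
-0.046 0 
-0.042 13 [-0.022  0.019  0.063]
-0.038 29 [-0.023  0.021  0.062]
-0.034 29 [-0.022  0.02   0.063]
-0.03 32 [-0.023  0.021  0.062]
-0.026 30 [-0.022  0.02   0.062]
-0.022 29 [-0.023  0.021  0.063]
-0.018 34 [-0.023  0.021  0.062]
-0.014 29 [-0.023  0.021  0.062]
-0.01 33 [-0.023  0.021  0.063]
-0.006 29 [-0.022  0.021  0.062]
-0.002 30 [-0.024  0.021  0.062]
0.002 28 [-0.022  0.019  0.064]
0.006 46 [-0.023  0.021  0.06
[... 1719 characters left out ...]
022  0.023  0.059]
0.002 18 [-0.021  0.019  0.061]
0.006 27 [-0.02   0.021  0.06 ]
0.01 53 [-0.021  0.022  0.061]
0.014 11 [-0.02   0.017  0.054]
0.018 0 
0.022 0 
0.026 0 
0.03 0 
0.034 0 
0.038 6 [0.006 0.025 0.057]
0.042 21 [-0.02   0.02   0.061]
0.046 17 [-0.019  0.016  0.06 ]
0.05 20 [-0.018  0.025  0.059]
0.054 21 [-0.018  0.021  0.062]
0.058 18 [-0.018  0.022  0.059]
0.062 22 [-0.019  0.025  0.062]
0.066 17 [-0.018  0.022  0.059]
0.07 19 [-0.016  0.021  0.061]
0.074 19 [-0.018  0.027  0.061]
0.078 25 [-0.017  0.024  0.061]
0.082 20 [-0.017  0.023  0.06 ]
0.086 65 [-0.017  0.026  0.06 ]
0.09 11 [-0.013  0.017  0.059]
0.094 0 
0.098 0 
0.102 0 
0.106 0 
0.11 0 
0.114 0 
0.118 0 
0.122 0
```

View pics/tz2.png

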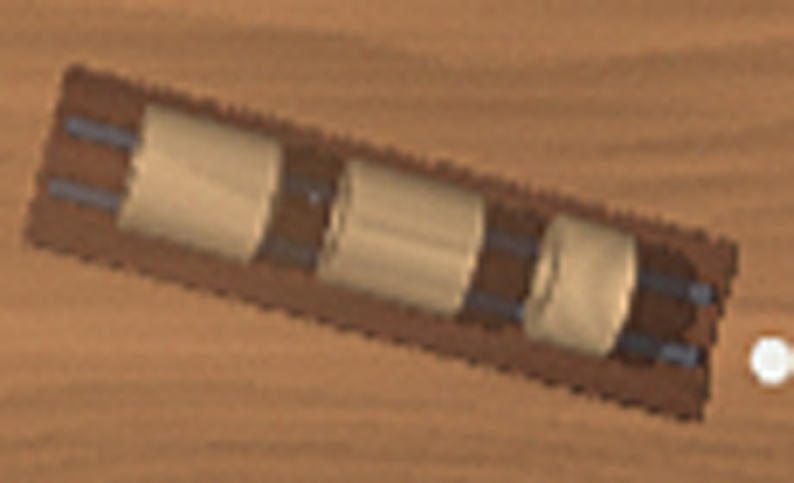

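View pics/sz2.png

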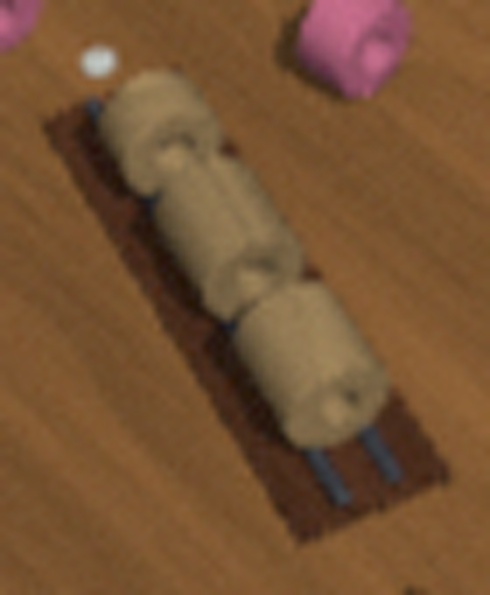

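The dome's tail at a≈0.03 in the top cloud marks the part nearest the spindle as the cap. The middle part is the long roller and the far one is the short roller. Next I'll fit cylinders with known radius and height to refine the poses.

```bash
cat >> h.py <<'E'
from scipy.optimize import least_squares
def cylfit(Q,r,z,p0,fz=False):
    # axis: point p0 + offset o along normal, yaw ; horizontal
    def res(x):
        n=np.array([-np.sin(x[1]),np.cos(x[1])]); lat=(Q[:,:2]-p0)@n-x[0]
        return np.hypot(lat,Q[:,2]-z-(x[2] if fz else 0))-r
    x0=[0,1.4]+([0] if fz else [])
    return least_squares(res,x0 ,loss="soft_l1",f_scale=.002).x
E
python3 - <<'E'
from h import *
import math
U=np.tile(np.arange(640),400);V=np.repeat(np.arange(400),640)
print({n:-C[n]["R"].T@C[n]["t"] for n in C})
for n in("top","scene"):
    D=np.load(f"pics/{n}0.npz"); P=cloud(n,D["d"]).reshape(-1,3)
    for nm,p0,r,z,rng,zl in (("rod",np.array([.533,.0656]),.008,.11,(-.01,.085),.1),("cap",np.array([.476,-.17]),.024,.035,(.036,.1),.03),("long",np.array([.476,-.17]),.024,.035,(-.055,.02),.03),("short",np.array([.476,-.17]),.024,.035,(-.12,-.06),.03),("all",np.array([.476,-.17]),.024,.035,(-.12,.1),.03)):
        yaw=1.53 if nm=="rod" else 1.3158
        d=np.array([math.cos(yaw),math.sin(yaw)]);nn=np.array([-d[1],d[0]])
        a=(P[:,:2]-p0)@d;b=(P[:,:2]-p0)@nn
        m=(a>rng[0])&(a<rng[1])&(abs(b)<r+.004)&(P[:,2]>zl)&(P[:,2]<z+r+.008)
        if nm!="rod": m&=P[:,2]>.04
        Q=P[m]
        for fz in(False,True):
            x=cylfit(Q,r,z,p0,fz)
            d2=np.array([math.cos(x[1]),math.sin(x[1])]); o=p0+x[0]*np.array([-d2[1],d2[0]])
            aa=np.sort((Q[:,:2]-o)@d2)
            print(n,nm,len(Q),"off mm",x[0]*1e3,"yaw",x[1],x[2:]*1e3,"ends",aa[[2,-3]],"lo",np.round(o+d2*aa[2],4),"hi",np.round(o+d2*aa[-3],4))
E
```

```text
{'scene': array([0.90270008, 0.40381188, 0.88360523]), 'top': array([0.37645768, 0.0386501 , 1.21732487])}
top rod 239 off mm -1.276242477374879 yaw 1.536718833613607 [] ends [0.00012624 0.08449076] lo [0.5343 0.0657] hi [0.5372 0.15  ]
top rod 239 off mm -1.2942687316692063 yaw 1.5368600473301872 [0.13193554] ends [0.00012585 0.0844903 ] lo [0.5343 0.0657] hi [0.5372 0.15  ]
top cap 376 off mm -1.3013451097864386 yaw 1.3067007490107359 [] ends [0.03732557 0.08702675] lo [ 0.487  -0.1343] hi [ 0.5    -0.0863]
top cap 376 off mm -1.2679290059016552 yaw 1.3054155539019239 [0.55052705] ends [0.03734295 0.08704401] lo [ 0.487  -0.1343] hi [ 0.5001 -0.0863]
top long 378 off mm -1.9948834693262223 yaw 1.3135213741566576 [] ends [-0.03910448  0.01059128] lo [ 0.468  -0.2083] hi [ 0.4806 -0.1603]
top long 378 off mm -2.000873298189366 yaw 1.3151292938335475 [0.55701415] ends [-0.03909752  0.01061436] lo [ 0.468  -0.2083] hi [ 0.4806 -0.1602]
top short 221 off mm 0.744147195897636 yaw 1.348130095415229 [] ends [-0.09541704 -0.0678696 ] lo [ 0.4542 -0.2629] hi [ 0.4603 -0.236 ]
top short 221 o
[... 1154 characters left out ...]
7549860834 yaw 1.2998077623515076 [-0.98339393] ends [-0.0371291   0.01391996] lo [ 0.4692 -0.2066] hi [ 0.4828 -0.1575]
scene short 139 off mm -7.34441821098557 yaw 1.2589745966382921 [] ends [-0.09401331 -0.06483873] lo [ 0.4541 -0.2617] hi [ 0.4631 -0.234 ]
scene short 139 off mm -7.325983469924116 yaw 1.2617587163024244 [-1.33029397] ends [-0.09404226 -0.06489418] lo [ 0.4544 -0.2618] hi [ 0.4632 -0.234 ]
scene all 644 off mm -2.7056502065386066 yaw 1.316972007278681 [] ends [-0.09446544  0.09001213] lo [ 0.4549 -0.2621] hi [ 0.5012 -0.0836]
scene all 644 off mm -2.921681590699773 yaw 1.316688295791193 [-1.01166604] ends [-0.094464    0.09001185] lo [ 0.4551 -0.2622] hi [ 0.5015 -0.0836]
```

```bash
cat > st.py <<'E'
from h import *
import math
s=get_state(); w,x,y,z=s["tcp_rot"]
from scipy.spatial.transform import Rotation as Ro
R=Ro.from_quat([x,y,z,w]).as_matrix()
print("t",round(s["time"],2),"pos mm",np.round(np.array(s["eef_pos"])*1e3,1),"toolx yaw",round(math.atan2(R[1,0],R[0,0]),4),"z",np.round(R[:,2],3),"F",np.round(s["wrist_force"],2),"M",np.round(s["torque"],2),"grip",round(s["grip_width"],3))
E
python3 st.py
python3 -m pendant '3 4 -1 0 0 0.12; 6 8 -2 0 0 .24; 9 12 -3 0 0 .36; 12 15 -4 0 0 .48; 14 19 -5 0 0 .6; 17 23 -6 0 0 .72; 19 27 -7 0 0 .84; 21 31 -8 0 0 .96; 22 34 -9 0 0 1.025; 23 38 -10 0 0 1.025' 1 40
python3 st.py
```

```text
t 0.1 pos mm [ 207.7 -693.9  247.3] toolx yaw 0.2909 z [-0.001  0.002 -1.   ] F [-0.38 -0.31 -0.25] M [-0.02 -0.03 -0.01] grip 0.998
time: 0.93
eef_pos: [0.4257, -0.3516, 0.1581]
tcp_rot: [0.0, 0.791, 0.612, 0.001]
wrist_force: [0.4, -0.4, 0.4]
grip_width: 0.998
t 0.93 pos mm [ 425.7 -351.6  158.1] toolx yaw 1.318 z [ 0.002  0.    -1.   ] F [ 0.35 -0.37  0.43] M [ 0.05 -0.09 -0.02] grip 0.998
```

```bash

python3 -m pendant '1 3.5 -.7 0 0 0; 2 7 -1.4 0 0 0; 3 10.5 -2.1 0 0 0; 3.7 13.2 -2.8 0 0 0; 3.7 13.2 -2.8 0 0 0; 3.7 13.2 -2.8 0 0 0' 
python3 st.py; python3 - <<'E'
from h import *
for n in("top","scene"):
    p,d=imaging.capture(n); np.savez(f"pics/{n}1.npz",p=p,d=d)
    if n=="top": crop(n,p,290,450,170,290,4.5,"pics/t1.png")
    else: crop(n,p,220,380,80,220,4,"pics/s1.png")
E
```

```text
time: 1.43
eef_pos: [0.4617, -0.2187, 0.1301]
tcp_rot: [-0.001, 0.79, 0.613, -0.0]
wrist_force: [0.4, -0.2, 0.1]
grip_width: 1.0
t 1.43 pos mm [ 461.7 -218.7  130.1] toolx yaw 1.3207 z [-0.001  0.001 -1.   ] F [ 0.38 -0.16  0.07] M [-0.04  0.03  0.01] grip 1.0
```

View pics/s1.png

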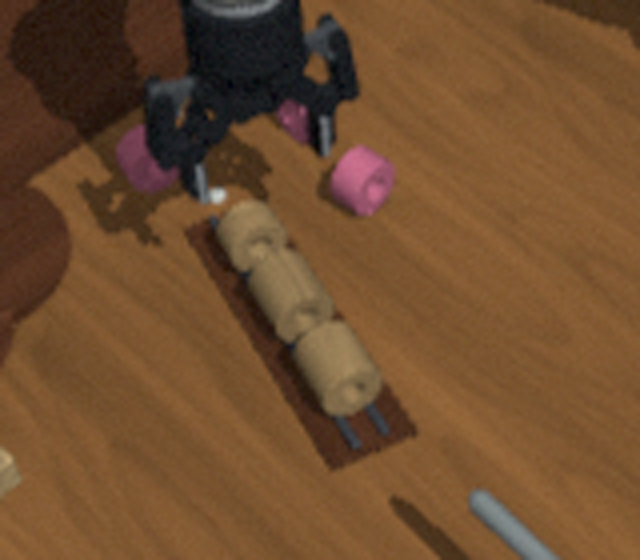

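View pics/t1.png

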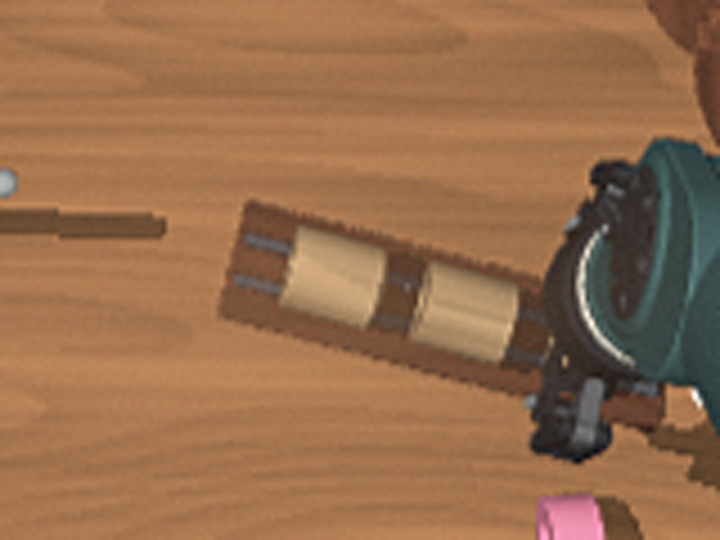

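```bash

python3 -m pendant '0 0 0 0 0 0; 0 0 0 0 0 0' ; python3 st.py
```

```text
time: 1.7
eef_pos: [0.461, -0.2229, 0.1308]
tcp_rot: [0.0, 0.792, 0.61, -0.0]
wrist_force: [0.0, 0.3, 0.2]
grip_width: 1.001
t 1.7 pos mm [ 461.  -222.9  130.8] toolx yaw 1.3127 z [ 0.    -0.001 -1.   ] F [0.   0.27 0.22] M [-0.03  0.01 -0.03] grip 1.001
```

```bash

python3 -m pendant '.7 2 -1.2 0 0 0; 1.4 4 -2.4 0 0 0; 1.4 4 -4 0 0 0; 1.4 4 -6 0 0 0; 1.4 4 -8 0 0 0; 1.4 4 -9.8 0 0 0;1.4 4 -9.8 0 0 0;1.4 4 -9.8 0 0 0' ; python3 st.py
```

```text
time: 2.37
eef_pos: [0.4747, -0.1819, 0.0321]
tcp_rot: [-0.001, 0.792, 0.611, -0.001]
wrist_force: [0.7, -0.7, 0.4]
grip_width: 1.006
t 2.37 pos mm [ 474.7 -181.9   32.1] toolx yaw 1.3143 z [-0.002 -0.    -1.   ] F [ 0.71 -0.66  0.35] M [-0.01 -0.   -0.01] grip 1.006
```

Now I'll close on the long roller.

```bash

python3 -m pendant '0 0 0 0 0 0;0 0 0 0 0 0;0 0 0 0 0 0;0 0 0 0 0 0;0 0 0 0 0 0;0 0 0 0 0 0;0 0 0 0 0 0;0 0 0 0 0 0' 0 50 ; python3 st.py
```

```text
time: 3.03
eef_pos: [0.4735, -0.1811, 0.0338]
tcp_rot: [-0.001, 0.791, 0.611, -0.001]
wrist_force: [-2.6, 0.4, 9.1]
grip_width: 0.549
t 3.03 pos mm [ 473.5 -181.1   33.8] toolx yaw 1.3154 z [-0.003 -0.    -1.   ] F [-2.6   0.39  9.11] M [ 0.19  0.78 -0.04] grip 0.549
```

```bash

python3 -m pendant '0 0 2 0 0 0;0 0 4.5 0 0 0;0 0 7.5 0 0 0;1 3 7.5 0 0 .05;2 6 7.5 0 0 .1;3 9 7.5 0 0 .15;4 12 7.5 0 0 .2;5 16 7.5 0 0 .215; 5.85 19.8 7.5 0 0 .215; 5.85 19.8 7.5 0 0 .215' ; 
python3 -m pendant '0 0 0 0 0 0;0 0 0 0 0 0' ; python3 st.py
python3 - <<'E'
from h import *
for n in("top","scene"):
    p,d=imaging.capture(n); np.savez(f"pics/{n}2.npz",p=p,d=d)
    if n=="top": crop(n,p,190,400,150,270,3.8,"pics/t2.png")
    else: crop(n,p,250,420,110,300,3.1,"pics/s2.png")
E
```

```text
time: 3.87
eef_pos: [0.5372, 0.0283, 0.109]
tcp_rot: [-0.0, 0.716, 0.698, 0.005]
wrist_force: [1.2, 0.9, -0.3]
grip_width: 0.547
time: 4.03
eef_pos: [0.5335, 0.0168, 0.1079]
tcp_rot: [0.0, 0.721, 0.693, -0.0]
wrist_force: [0.4, 0.1, -1.2]
grip_width: 0.548
t 4.03 pos mm [533.5  16.8 107.9] toolx yaw 1.5315 z [-0.    -0.001 -1.   ] F [ 0.37  0.1  -1.21] M [-0.02  0.02 -0.05] grip 0.548
```

View pics/s2.png

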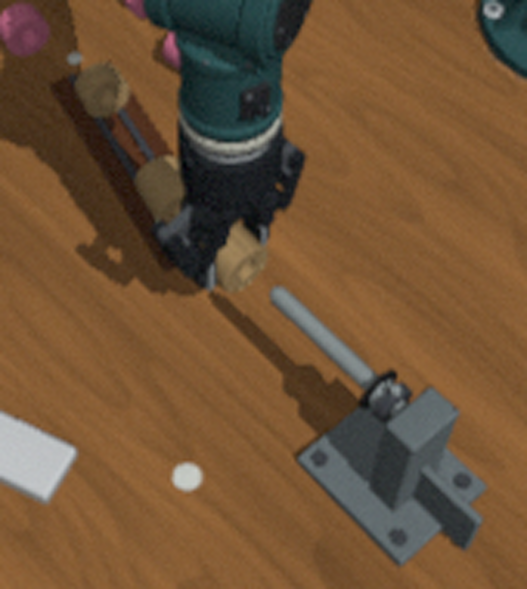

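View pics/t2.png

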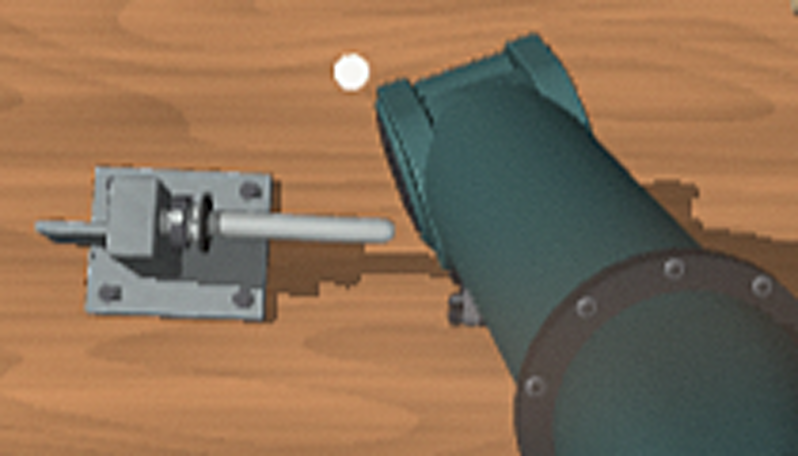

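```bash

python3 - <<'E'
from h import *
d=np.array([np.cos(1.53),np.sin(1.53),0])
p=np.array([.5335,.0168,.110])
c=proj("scene",p+.025*d); print("roller inner face pred",c,(c-[250,110])*3.1)
for tip in ([.534,.066,.11],[.534,.068,.11]):
    c=proj("scene",tip); print("tip",c,(c-[250,110])*3.1)
S=np.load("pics/scene2.npz")
D=S["d"];P=cloud("scene",D)
crop("scene",S["p"],310,370,170,230,10,"pics/s2z.png")
# pixels on roller face
for v in range(184,208,2):print(v,[tuple(np.round(P[v,u]*1000).astype(int)) for u in range(322,342,3)])
E
```

```text
roller inner face pred [330.76226295 197.55001566] [250.36301513 271.40504856]
tip [337.6983689  203.39115904] [271.86494358 289.51259303]
tip [338.26501631 203.88880209] [273.62155056 291.05528648]
184 [(np.int64(556), np.int64(32), np.int64(178)), (np.int64(527), np.int64(12), np.int64(131)), (np.int64(519), np.int64(15), np.int64(126)), (np.int64(513), np.int64(19), np.int64(124)), (np.int64(511), np.int64(29), np.int64(133)), (np.int64(436), np.int64(-32), np.int64(-1)), (np.int64(430), np.int64(-25), np.int64(1))]
186 [(np.int64(555), np.int64(32), np.int64(170)), (np.int64(532), np.int64(18), np.int64(134)), (np.int64(525), np.int64(22), np.int64(130)), (np.int64(512), np.int64(19), np.int64(114)), (np.int64(510), np.int64(28), np.int64(122)), (np.int64(440), np.int64(-28), np.int64(-2)), (np.int64(434), np.int64(-21), np.int64(-1))]
188 [(np.int64(556), np.int64(33), np.int64(163)), (np.int64(536), np.int64(22), np.int64(133)), (np.int64(530), np.int64(27), np.int64(132)), (np.int64(524), np.int64(31), np.int64(130)), (np.int64(511), np.int64(29), np.int64(115)), (np.int64(446
[... 2264 characters left out ...]
13), np.int64(0)), (np.int64(472), np.int64(17), np.int64(-4))]
204 [(np.int64(515), np.int64(-11), np.int64(-1)), (np.int64(549), np.int64(37), np.int64(90)), (np.int64(502), np.int64(0), np.int64(-2)), (np.int64(496), np.int64(6), np.int64(-1)), (np.int64(491), np.int64(13), np.int64(1)), (np.int64(538), np.int64(68), np.int64(113)), (np.int64(534), np.int64(74), np.int64(117))]
206 [(np.int64(520), np.int64(-6), np.int64(-1)), (np.int64(515), np.int64(1), np.int64(3)), (np.int64(508), np.int64(6), np.int64(0)), (np.int64(499), np.int64(9), np.int64(-5)), (np.int64(494), np.int64(16), np.int64(-2)), (np.int64(542), np.int64(71), np.int64(112)), (np.int64(539), np.int64(79), np.int64(118))]
```

View pics/s2z.png

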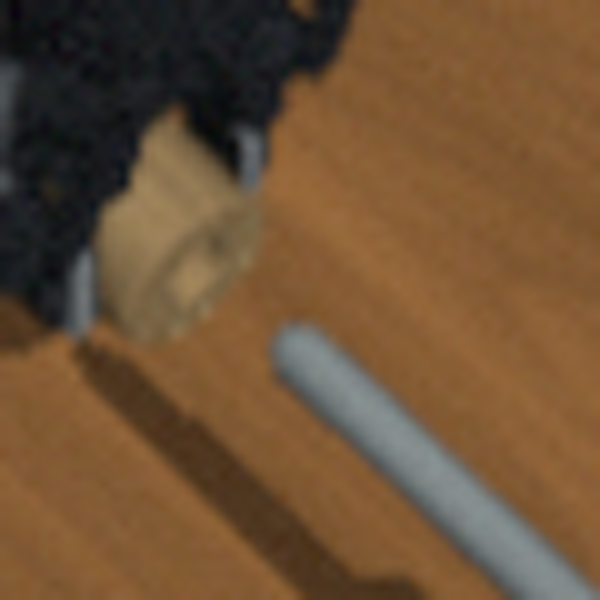

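```bash

python3 -m pendant '.04 1 .1 0 0 0;.08 2 .1 0 0 0;.12 3 .1 0 0 0;.14 3.5 .1 0 0 0;.16 4 .1 0 0 0;.16 4 .1 0 0 0' ; python3 st.py
python3 -m pendant '.02 .5 0 0 0 0;.04 1 0 0 0 0;.06 1.5 0 0 0 0;.06 1.5 0 0 0 0' ; python3 st.py
```

```text
time: 4.63
eef_pos: [0.5343, 0.0588, 0.108]
tcp_rot: [-0.001, 0.72, 0.694, -0.0]
wrist_force: [-1.5, 1.6, -4.4]
grip_width: 0.55
t 4.63 pos mm [534.3  58.8 108. ] toolx yaw 1.533 z [-0.002  0.001 -1.   ] F [-1.55  1.58 -4.41] M [0.38 0.39 0.03] grip 0.55
time: 4.97
eef_pos: [0.5349, 0.0731, 0.1082]
tcp_rot: [-0.001, 0.721, 0.693, -0.001]
wrist_force: [-4.2, 0.2, -3.4]
grip_width: 0.553
t 4.97 pos mm [534.9  73.1 108.2] toolx yaw 1.5321 z [-0.002  0.    -1.   ] F [-4.2   0.17 -3.37] M [0.11 0.78 0.05] grip 0.553
```

```bash

python3 -m pendant '-.1 0 0 0 0 0;-.2 0 0 0 0 0;-.2 0 0 0 0 0;-.2 0 0 0 0 0' ; python3 st.py
python3 -m pendant '-.15 0 0 0 0 0;-.15 0 0 0 0 0;-.15 0 0 0 0 0' ; python3 st.py
```

```text
time: 5.3
eef_pos: [0.5348, 0.073, 0.1088]
tcp_rot: [-0.0, 0.721, 0.693, 0.001]
wrist_force: [-0.3, 2.5, -5.5]
grip_width: 0.548
t 5.3 pos mm [534.8  73.  108.8] toolx yaw 1.5313 z [ 0.002  0.002 -1.   ] F [-0.32  2.51 -5.51] M [ 0.49  0.29 -0.05] grip 0.548
time: 5.55
eef_pos: [0.5338, 0.0721, 0.1089]
tcp_rot: [0.001, 0.721, 0.693, 0.001]
wrist_force: [0.9, 2.3, -5.8]
grip_width: 0.551
t 5.55 pos mm [533.8  72.1 108.9] toolx yaw 1.5307 z [ 0.002  0.001 -1.   ] F [ 0.87  2.31 -5.83] M [ 0.36 -0.08 -0.04] grip 0.551
```

```bash

python3 -m pendant '.05 0 -.1 0 0 0;.05 0 -.1 0 0 0;.07 .5 -.1 0 0 0;.09 1 -.1 0 0 0;.11 1.5 -.1 0 0 0;.13 2 -.1 0 0 0;.13 2 -.1 0 0 0' ; python3 st.py
python3 -m pendant '.02 .5 0 0 0 0;.04 1 0 0 0 0;.06 1.5 0 0 0 0;.08 2 0 0 0 0;.08 2 0 0 0 0;.08 2 0 0 0 0' ; python3 st.py
```

```text
time: 6.13
eef_pos: [0.5342, 0.0938, 0.1078]
tcp_rot: [-0.0, 0.72, 0.694, 0.001]
wrist_force: [1.3, 0.5, -1.4]
grip_width: 0.554
t 6.13 pos mm [534.2  93.8 107.8] toolx yaw 1.533 z [ 0.001  0.001 -1.   ] F [ 1.29  0.55 -1.36] M [ 0.14 -0.05  0.03] grip 0.554
time: 6.63
eef_pos: [0.5347, 0.1125, 0.1076]
tcp_rot: [-0.0, 0.721, 0.693, 0.0]
wrist_force: [0.8, 0.0, -1.5]
grip_width: 0.549
t 6.63 pos mm [534.7 112.5 107.6] toolx yaw 1.5318 z [ 0.  0. -1.] F [ 0.81  0.   -1.52] M [-0.    0.01 -0.03] grip 0.549
```

```bash

python3 -m pendant '.02 .6 0 0 0 0;.05 1.2 0 0 0 0;.08 1.8 0 0 0 0;.09 2.2 -.1 0 0 0;.09 2.2 -.15 0 0 0;.09 2.2 -.15 0 0 0' ; python3 st.py
python3 -m pendant '0 0 0 0 0 0;0 0 0 0 0 0;0 0 0 0 0 0;0 0 0 0 0 0;0 0 0 0 0 0' 1 ; python3 st.py
```

```text
time: 7.13
eef_pos: [0.5357, 0.1358, 0.1066]
tcp_rot: [-0.0, 0.721, 0.693, 0.001]
wrist_force: [-0.8, 2.8, 2.9]
grip_width: 0.551
t 7.13 pos mm [535.7 135.8 106.6] toolx yaw 1.5323 z [ 0.001  0.002 -1.   ] F [-0.82  2.78  2.93] M [ 0.53  0.28 -0.02] grip 0.551
time: 7.55
eef_pos: [0.5356, 0.1335, 0.106]
tcp_rot: [0.0, 0.721, 0.693, -0.0]
wrist_force: [-0.5, 0.4, -0.1]
grip_width: 1.002
t 7.55 pos mm [535.6 133.5 106. ] toolx yaw 1.5303 z [-0. -0. -1.] F [-0.48  0.45 -0.05] M [-0.01 -0.03 -0.02] grip 1.002
```

```bash

python3 -m pendant '0 0 3 0 0 0;0 0 6 0 0 0;0 0 9 0 0 0;-.5 -3 9 0 0 0;-1.5 -7 9 0 0 -.05;-2.5 -11 9 0 0 -.1;-3.5 -15 9 0 0 -.15;-4.5 -19 9 0 0 -.2;-5 -23 8 0 0 -.215;-6 -27 7 0 0 -.215' 
python3 -m pendant '0 0 0 0 0 0' ; python3 st.py
python3 - <<'E'
from h import *
for n in("top","scene"):
    p,d=imaging.capture(n); np.savez(f"pics/{n}3.npz",p=p,d=d)
    if n=="top": crop(n,p,190,460,150,290,2.9,"pics/t3.png")
    else: crop(n,p,230,420,90,300,2.8,"pics/s3.png")
E
```

```text
time: 8.38
eef_pos: [0.4763, -0.1375, 0.1768]
tcp_rot: [0.001, 0.791, 0.611, 0.001]
wrist_force: [0.9, 0.3, 0.1]
grip_width: 0.997
time: 8.47
eef_pos: [0.4714, -0.1449, 0.1748]
tcp_rot: [0.0, 0.796, 0.606, -0.003]
wrist_force: [0.3, 0.1, -0.3]
grip_width: 0.996
t 8.47 pos mm [ 471.4 -144.9  174.8] toolx yaw 1.3015 z [-0.005 -0.004 -1.   ] F [ 0.29  0.14 -0.33] M [ 0.04  0.05 -0.01] grip 0.996
```

View pics/s3.png

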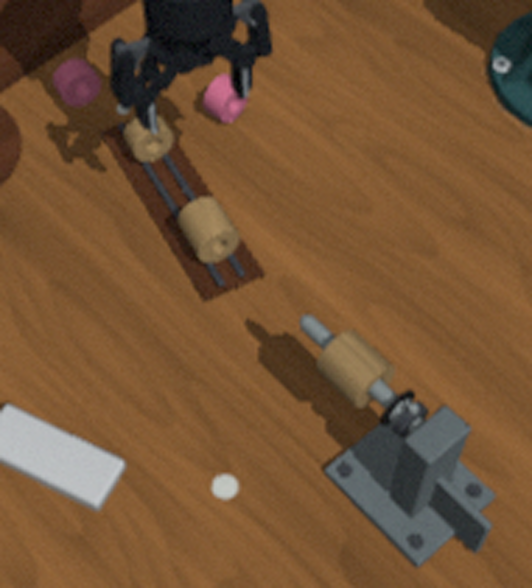

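View pics/t3.png

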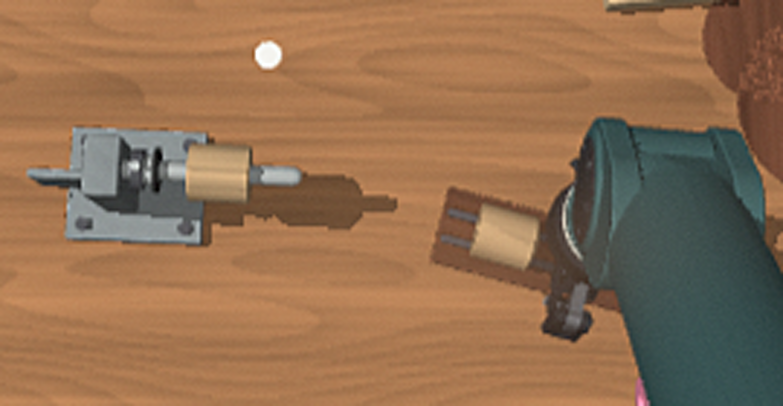

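The long roller is on the rod, with its outer end about 40 mm in from the tip. The rack still holds the cap and the short roller, and nothing else has been disturbed. Next is the short roller.

```bash

python3 -m pendant '-.5 -3 -1 0 0 .01;-1 -6.5 -3 0 0 .014;-1.35 -10.3 -5 0 0 .014;-1.35 -10.3 -7 0 0 .014;-1.35 -10.3 -9.5 0 0 .014;-1.35 -10.3 -12 0 0 .014;-1.35 -10.3 -14.2 0 0 .014;-1.35 -10.3 -14.2 0 0 .014;-1.35 -10.3 -14.2 0 0 .014' ; python3 st.py
```

```text
time: 9.32
eef_pos: [0.4627, -0.2365, 0.0337]
tcp_rot: [-0.001, 0.786, 0.618, -0.0]
wrist_force: [-0.5, -0.2, 0.2]
grip_width: 0.999
t 9.32 pos mm [ 462.7 -236.5   33.7] toolx yaw 1.3326 z [-0.002  0.002 -1.   ] F [-0.53 -0.19  0.21] M [ 0.02  0.01 -0.  ] grip 0.999
```

```bash

python3 -m pendant '-.25 -.6 0 0 0 -.016;-.45 -1.2 0 0 0 -.016;-.45 -1.2 0 0 0 -.016;-.45 -1.2 0 0 0 -.016';python3 st.py
python3 -m pendant '0 0 0 0 0 0;0 0 0 0 0 0;0 0 0 0 0 0;0 0 0 0 0 0;0 0 0 0 0 0;0 0 0 0 0 0;0 0 0 0 0 0' 0 50 ; python3 st.py
```

```text
time: 9.65
eef_pos: [0.458, -0.2516, 0.0355]
tcp_rot: [0.001, 0.792, 0.61, 0.0]
wrist_force: [-0.3, 0.2, -0.7]
grip_width: 1.002
t 9.65 pos mm [ 458.  -251.6   35.5] toolx yaw 1.3122 z [ 0.002 -0.001 -1.   ] F [-0.35  0.16 -0.72] M [ 0.05  0.04 -0.01] grip 1.002
time: 10.23
eef_pos: [0.4556, -0.2497, 0.0347]
tcp_rot: [-0.002, 0.792, 0.611, -0.001]
wrist_force: [-3.9, 1.2, 8.2]
grip_width: 0.552
t 10.23 pos mm [ 455.6 -249.7   34.7] toolx yaw 1.3137 z [-0.004  0.001 -1.   ] F [-3.9   1.23  8.19] M [ 0.16  0.73 -0.02] grip 0.552
```

```bash

python3 -m pendant '0 0 3 0 0 0;0 0 6 0 0 0;.5 2 7.4 0 0 .02;1.5 6 7.4 0 0 .06;2.5 9.5 7.4 0 0 .1;3.5 13 7.4 0 0 .14;4.5 17 7.4 0 0 .18;5.5 20.5 7.4 0 0 .218;6.5 24 7.4 0 0 .218;7.2 26.5 7.4 0 0 .218' 
python3 -m pendant '0 0 0 0 0 0;0 0 0 0 0 0' ; python3 st.py
```

```text
time: 11.07
eef_pos: [0.5306, 0.0191, 0.1083]
tcp_rot: [-0.0, 0.719, 0.695, 0.001]
wrist_force: [0.7, -0.8, -0.9]
grip_width: 0.546
time: 11.23
eef_pos: [0.5301, 0.0172, 0.1082]
tcp_rot: [-0.0, 0.719, 0.695, 0.0]
wrist_force: [0.0, -0.8, -1.1]
grip_width: 0.552
t 11.23 pos mm [530.1  17.2 108.2] toolx yaw 1.5367 z [ 0.     0.001 -1.   ] F [ 0.   -0.83 -1.12] M [-0.03  0.02 -0.01] grip 0.552
```

```bash

python3 -m pendant '.2 .5 0 0 0 0;.24 1.2 0 0 0 0;.28 2 0 0 0 0;.31 3 0 0 0 0;.34 3.8 0 0 0 0;.37 4.6 0 0 0 0;.4 5.3 0 0 0 0;.4 5.3 0 0 0 0' ; python3 st.py
python3 -m pendant '.03 .8 0 0 0 0;.06 1.6 0 0 0 0;.08 2.2 0 0 0 0;.08 2.2 0 0 0 0' ; python3 st.py
```

```text
time: 11.9
eef_pos: [0.5339, 0.0701, 0.1084]
tcp_rot: [-0.0, 0.72, 0.694, 0.001]
wrist_force: [0.5, -0.0, -0.4]
grip_width: 0.553
t 11.9 pos mm [533.9  70.1 108.4] toolx yaw 1.5348 z [ 0.001  0.001 -1.   ] F [ 0.45 -0.03 -0.4 ] M [ 0.   -0.04 -0.01] grip 0.553
time: 12.23
eef_pos: [0.5348, 0.0918, 0.1084]
tcp_rot: [-0.0, 0.72, 0.694, 0.001]
wrist_force: [0.1, -0.0, -0.6]
grip_width: 0.554
t 12.23 pos mm [534.8  91.8 108.4] toolx yaw 1.5342 z [ 0.001  0.001 -1.   ] F [ 0.14 -0.01 -0.65] M [0.04 0.   0.  ] grip 0.554
```

```bash

python3 -m pendant '.01 .3 0 0 0 0;.02 .6 0 0 0 0;.03 .9 0 0 0 0;.03 .9 0 0 0 0' ; python3 st.py
python3 -m pendant '.01 .2 0 0 0 0;.01 .4 0 0 0 0;.02 .6 0 0 0 0;.02 .6 0 0 0 0' ; python3 st.py
```

```text
time: 12.57
eef_pos: [0.5349, 0.0991, 0.1082]
tcp_rot: [-0.0, 0.721, 0.693, 0.0]
wrist_force: [-0.3, 0.3, -0.2]
grip_width: 0.545
t 12.57 pos mm [534.9  99.1 108.2] toolx yaw 1.5322 z [ 0.  0. -1.] F [-0.34  0.31 -0.19] M [-0.08 -0.05  0.03] grip 0.545
time: 12.9
eef_pos: [0.5351, 0.1052, 0.1083]
tcp_rot: [-0.0, 0.721, 0.693, 0.0]
wrist_force: [-0.5, -0.1, -0.6]
grip_width: 0.549
t 12.9 pos mm [535.1 105.2 108.3] toolx yaw 1.5323 z [ 0.  0. -1.] F [-0.49 -0.1  -0.63] M [0.04 0.06 0.02] grip 0.549
```

```bash

for i in 1 2 ; do :; done
python3 -m pendant '.01 .15 0 0 0 0;.01 .3 0 0 0 0;.01 .4 0 0 0 0;.01 .4 0 0 0 0' ; python3 st.py
python3 -m pendant '.01 .15 0 0 0 0;.01 .3 0 0 0 0;.01 .4 0 0 0 0;.01 .4 0 0 0 0' ; python3 st.py
```

```text
time: 13.23
eef_pos: [0.5352, 0.109, 0.1083]
tcp_rot: [-0.0, 0.721, 0.693, 0.0]
wrist_force: [0.0, 0.6, -0.6]
grip_width: 0.556
t 13.23 pos mm [535.2 109.  108.3] toolx yaw 1.5322 z [ 0.  0. -1.] F [ 0.05  0.58 -0.65] M [-0.02 -0.03  0.01] grip 0.556
time: 13.57
eef_pos: [0.5353, 0.113, 0.1083]
tcp_rot: [-0.0, 0.721, 0.693, 0.0]
wrist_force: [0.8, -0.7, -1.0]
grip_width: 0.548
t 13.57 pos mm [535.3 113.  108.3] toolx yaw 1.5322 z [ 0.  0. -1.] F [ 0.76 -0.74 -0.96] M [ 0.02 -0.    0.02] grip 0.548
```

```bash

python3 -m pendant '.01 .1 0 0 0 0;.01 .2 0 0 0 0;.01 .2 0 0 0 0' ; python3 st.py
python3 -m pendant '.01 .1 0 0 0 0;.01 .2 0 0 0 0;.01 .2 0 0 0 0' ; python3 st.py
python3 - <<'E'
from h import *
for n in("top","scene"):
    p,d=imaging.capture(n); np.savez(f"pics/{n}4.npz",p=p,d=d)
    if n=="top": crop(n,p,190,400,150,270,3.8,"pics/t4.png")
    else: crop(n,p,310,400,170,280,5.4,"pics/s4.png")
E
```

```text
time: 13.82
eef_pos: [0.5354, 0.1149, 0.1083]
tcp_rot: [-0.0, 0.721, 0.693, 0.0]
wrist_force: [0.3, -0.9, -0.3]
grip_width: 0.552
t 13.82 pos mm [535.4 114.9 108.3] toolx yaw 1.5321 z [ 0.  0. -1.] F [ 0.27 -0.89 -0.27] M [-0.    0.02 -0.02] grip 0.552
time: 14.07
eef_pos: [0.5355, 0.1169, 0.1083]
tcp_rot: [-0.0, 0.721, 0.693, 0.0]
wrist_force: [-0.0, -0.5, 0.8]
grip_width: 0.553
t 14.07 pos mm [535.5 116.9 108.3] toolx yaw 1.5321 z [ 0.  0. -1.] F [-0.01 -0.53  0.8 ] M [-0.04  0.    0.01] grip 0.553
```

View pics/s4.png

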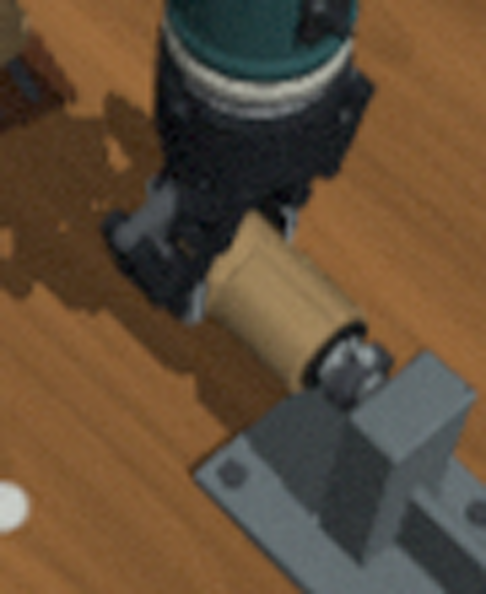

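View pics/t4.png

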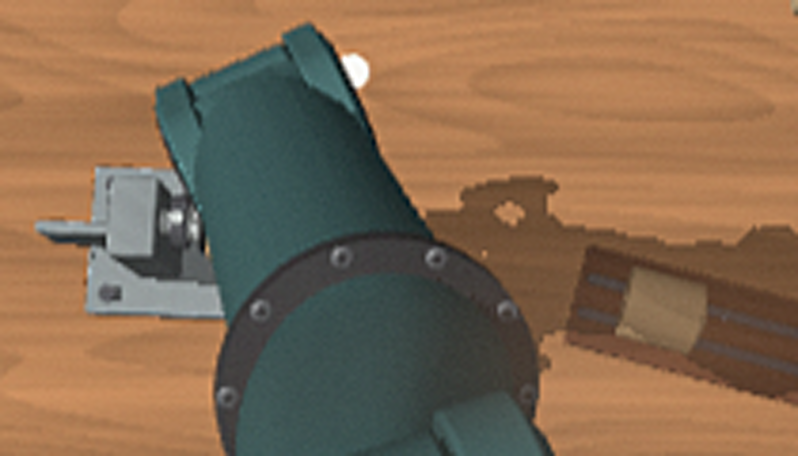

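The scene picture shows the long roller almost at the buffer, around crop pixel (330,350), with the short roller behind it. I'll go on feeling in 1 mm steps.

```bash

python3 -m pendant '0 .1 0 0 0 0;0 .1 0 0 0 0;0 .1 0 0 0 0' ; python3 st.py
python3 -m pendant '0.01 .1 0 0 0 0;0.01 .1 0 0 0 0;0.01 .1 0 0 0 0' ; python3 st.py
```

```text
time: 14.42
eef_pos: [0.5355, 0.1174, 0.1083]
tcp_rot: [0.0, 0.721, 0.693, -0.0]
wrist_force: [-0.9, -1.5, -0.1]
grip_width: 0.553
t 14.42 pos mm [535.5 117.4 108.3] toolx yaw 1.5317 z [-0. -0. -1.] F [-0.89 -1.54 -0.13] M [-0.22 -0.01 -0.02] grip 0.553
time: 14.67
eef_pos: [0.5354, 0.1176, 0.1082]
tcp_rot: [0.0, 0.721, 0.693, -0.001]
wrist_force: [-0.2, -3.0, 1.1]
grip_width: 0.549
t 14.67 pos mm [535.4 117.6 108.2] toolx yaw 1.5312 z [-0.001 -0.001 -1.   ] F [-0.2  -3.    1.05] M [-0.69  0.03  0.02] grip 0.549
```

```bash

python3 -m pendant '0 -.1 -.1 0 0 0;0 -.1 -.1 0 0 0;0 -.1 -.1 0 0 0;0 -.1 -.1 0 0 0;0 -.1 -.1 0 0 0;0 -.1 -.1 0 0 0' 1; python3 st.py
python3 -m pendant '0 0 3 0 0 0;0 0 6 0 0 0;0 0 8 0 0 0;-.5 -3 8 0 0 -.05;-1.2 -6.5 8 0 0 -.1;-2 -10 8 0 0 -.15;-2.7 -14 8 0 0 -.2;-3.5 -18 7 0 0 -.215;-4.2 -22.6 4 0 0 -.215;-4.2 -22.6 4 0 0 -.215' 
python3 -m pendant '0 0 0 0 0 0' ; python3 st.py
```

```text
time: 15.17
eef_pos: [0.5356, 0.118, 0.1073]
tcp_rot: [-0.0, 0.721, 0.693, 0.0]
wrist_force: [-0.5, 0.1, 0.2]
grip_width: 1.002
t 15.17 pos mm [535.6 118.  107.3] toolx yaw 1.5323 z [ 0.  0. -1.] F [-0.52  0.12  0.23] M [-0.05  0.02 -0.06] grip 1.002
time: 16.0
eef_pos: [0.4908, -0.1144, 0.1458]
tcp_rot: [0.0, 0.793, 0.609, -0.002]
wrist_force: [-0.1, -0.9, 0.2]
grip_width: 1.005
time: 16.08
eef_pos: [0.4911, -0.1124, 0.1456]
tcp_rot: [-0.001, 0.793, 0.609, -0.002]
wrist_force: [-0.0, -0.1, 0.9]
grip_width: 1.001
t 16.08 pos mm [ 491.1 -112.4  145.6] toolx yaw 1.3094 z [-0.005 -0.001 -1.   ] F [-0.01 -0.14  0.89] M [-0.01  0.03 -0.01] grip 1.001
```

```bash

python3 -m pendant '.2 .3 -3 0 0 .006;.2 .3 -6 0 0 .006;.2 .3 -9 0 0 .006;.2 .3 -11.2 0 0 .006;.2 .3 -11.2 0 0 .006;.2 .3 -11.2 0 0 .006' ; python3 st.py
python3 -m pendant '0 0 0 0 0 0;0 0 0 0 0 0' ; python3 st.py
```

```text
time: 16.58
eef_pos: [0.4958, -0.1034, 0.0349]
tcp_rot: [-0.001, 0.788, 0.615, -0.0]
wrist_force: [0.6, -0.9, -0.1]
grip_width: 0.997
t 16.58 pos mm [ 495.8 -103.4   34.9] toolx yaw 1.3254 z [-0.001  0.001 -1.   ] F [ 0.56 -0.86 -0.13] M [-0.01 -0.    0.03] grip 0.997
time: 16.75
eef_pos: [0.4969, -0.1048, 0.0369]
tcp_rot: [0.001, 0.789, 0.615, 0.001]
wrist_force: [0.4, -0.0, 0.9]
grip_width: 1.002
t 16.75 pos mm [ 496.9 -104.8   36.9] toolx yaw 1.3236 z [ 0.003  0.    -1.   ] F [ 0.38 -0.04  0.94] M [0.02 0.03 0.03] grip 1.002
```

```bash

python3 -m pendant '-.35 -.4 -.35 0 0 -.008;-.35 -.4 -.35 0 0 -.008;-.35 -.4 -.35 0 0 -.008' ; python3 st.py
python3 -m pendant '0 0 0 0 0 0;0 0 0 0 0 0;0 0 0 0 0 0;0 0 0 0 0 0;0 0 0 0 0 0;0 0 0 0 0 0;0 0 0 0 0 0' 0 70 ; python3 st.py
```

```text
time: 17.0
eef_pos: [0.4918, -0.11, 0.0324]
tcp_rot: [0.0, 0.792, 0.611, 0.0]
wrist_force: [0.2, -0.3, -0.7]
grip_width: 0.999
t 17.0 pos mm [ 491.8 -110.    32.4] toolx yaw 1.3138 z [ 0.001 -0.    -1.   ] F [ 0.16 -0.33 -0.73] M [0.03 0.02 0.04] grip 0.999
time: 17.58
eef_pos: [0.4922, -0.1094, 0.0322]
tcp_rot: [0.0, 0.792, 0.611, 0.0]
wrist_force: [-0.6, -1.3, 6.4]
grip_width: 0.549
t 17.58 pos mm [ 492.2 -109.4   32.2] toolx yaw 1.3148 z [ 0. -0. -1.] F [-0.57 -1.28  6.41] M [ 0.06  0.15 -0.05] grip 0.549
```

```bash

python3 -m pendant '0 0 2.5 0 0 0;0 0 5 0 0 0;0 0 7.5 0 0 0;.8 2.5 7.5 0 0 .05;1.6 5 7.5 0 0 .1;2.4 7.5 7.5 0 0 .15;3.2 10 7.5 0 0 .2;4 12.6 7.5 0 0 .217;4 12.6 7.5 0 0 .217;4 12.6 7.5 0 0 .217' 
python3 -m pendant '0 0 0 0 0 0;0 0 0 0 0 0;0 0 0 0 0 0' ; python3 st.py
python3 - <<'E'
from h import *
for n in("scene",):
    p,d=imaging.capture(n); np.savez(f"pics/{n}5.npz",p=p,d=d)
    crop(n,p,310,400,170,280,5.4,"pics/s5.png")
E
```

```text
time: 18.42
eef_pos: [0.5325, 0.019, 0.1067]
tcp_rot: [-0.0, 0.719, 0.695, 0.0]
wrist_force: [-0.7, -0.5, -1.7]
grip_width: 0.541
time: 18.67
eef_pos: [0.5314, 0.0151, 0.1066]
tcp_rot: [0.0, 0.722, 0.692, -0.001]
wrist_force: [-0.4, -0.6, -1.2]
grip_width: 0.549
t 18.67 pos mm [531.4  15.1 106.6] toolx yaw 1.5295 z [-0.001 -0.001 -1.   ] F [-0.42 -0.65 -1.19] M [-0.04  0.05  0.01] grip 0.549
```

View pics/s5.png

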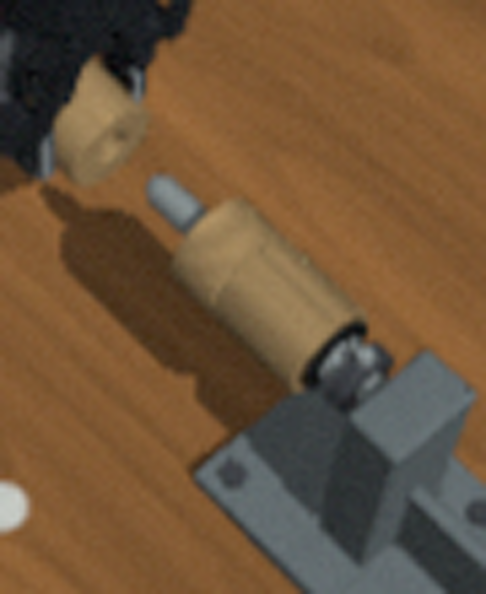

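```bash

python3 -m pendant '.07 .3 .06 0 0 0;.1 1 .06 0 0 0;.12 1.7 .06 0 0 0;.15 2.4 .06 0 0 0;.16 2.7 .06 0 0 0;.16 2.7 .06 0 0 0;.16 2.7 .06 0 0 0' ; python3 st.py
python3 -m pendant '.01 .2 0 0 0 0;.01 .4 0 0 0 0;.01 .4 0 0 0 0' ; python3 st.py
```

```text
time: 19.3
eef_pos: [0.5336, 0.0441, 0.1073]
tcp_rot: [-0.0, 0.72, 0.694, -0.0]
wrist_force: [0.3, -0.5, -0.3]
grip_width: 0.547
t 19.3 pos mm [533.6  44.1 107.3] toolx yaw 1.5327 z [-0. -0. -1.] F [ 0.32 -0.5  -0.33] M [-0.04 -0.03  0.06] grip 0.547
time: 19.55
eef_pos: [0.5334, 0.0461, 0.1072]
tcp_rot: [0.0, 0.721, 0.693, -0.001]
wrist_force: [-0.3, -3.9, -1.7]
grip_width: 0.548
t 19.55 pos mm [533.4  46.1 107.2] toolx yaw 1.5306 z [-0.001 -0.002 -1.   ] F [-0.3  -3.93 -1.7 ] M [-0.81  0.01 -0.01] grip 0.548
```

```bash

python3 -m pendant '.01 .2 0 0 0 0;.01 .4 0 0 0 0;.01 .4 0 0 0 0' ; python3 st.py
python3 -m pendant '.01 .2 0 0 0 0;.01 .4 0 0 0 0;.01 .4 0 0 0 0' ; python3 st.py
```

```text
time: 19.8
eef_pos: [0.5329, 0.0528, 0.1068]
tcp_rot: [-0.001, 0.72, 0.694, -0.0]
wrist_force: [-1.5, 1.6, -4.3]
grip_width: 0.543
t 19.8 pos mm [532.9  52.8 106.8] toolx yaw 1.5327 z [-0.002  0.001 -1.   ] F [-1.5   1.62 -4.25] M [-0.03  0.19  0.02] grip 0.543
time: 20.05
eef_pos: [0.5332, 0.0561, 0.107]
tcp_rot: [-0.001, 0.72, 0.693, -0.001]
wrist_force: [-1.7, -0.7, -5.7]
grip_width: 0.545
t 20.05 pos mm [533.2  56.1 107. ] toolx yaw 1.5326 z [-0.002  0.    -1.   ] F [-1.71 -0.71 -5.69] M [-0.28  0.24  0.04] grip 0.545
```

```bash

python3 -m pendant '-.03 .2 -.03 0 0 0;-.03 .4 -.03 0 0 0;-.02 .6 -.03 0 0 0;-.02 .8 -.03 0 0 0;-.02 .8 -.03 0 0 0' ; python3 st.py
python3 -m pendant '.01 .2 0 0 0 0;.01 .4 0 0 0 0;.01 .4 0 0 0 0' ; python3 st.py
```

```text
time: 20.47
eef_pos: [0.5335, 0.0643, 0.107]
tcp_rot: [-0.0, 0.721, 0.693, -0.0]
wrist_force: [-1.2, -0.8, -5.0]
grip_width: 0.547
t 20.47 pos mm [533.5  64.3 107. ] toolx yaw 1.5325 z [-0.  0. -1.] F [-1.21 -0.78 -4.98] M [-0.37  0.28 -0.04] grip 0.547
time: 20.72
eef_pos: [0.5337, 0.0683, 0.107]
tcp_rot: [-0.0, 0.721, 0.693, 0.0]
wrist_force: [-2.2, -1.2, -5.0]
grip_width: 0.545
t 20.72 pos mm [533.7  68.3 107. ] toolx yaw 1.5324 z [-0.  0. -1.] F [-2.16 -1.22 -4.99] M [-0.38  0.37  0.04] grip 0.545
```

```bash

python3 -m pendant '.01 .2 0 0 0 0;.01 .4 0 0 0 0;.01 .4 0 0 0 0' ; python3 st.py
python3 -m pendant '.01 .1 0 0 0 0;.01 .2 0 0 0 0;.01 .2 0 0 0 0' ; python3 st.py
```

```text
time: 20.97
eef_pos: [0.5338, 0.0723, 0.107]
tcp_rot: [-0.0, 0.721, 0.693, 0.0]
wrist_force: [-2.1, -1.7, -6.1]
grip_width: 0.543
t 20.97 pos mm [533.8  72.3 107. ] toolx yaw 1.5324 z [-0.  0. -1.] F [-2.09 -1.67 -6.1 ] M [-0.37  0.39 -0.02] grip 0.543
time: 21.22
eef_pos: [0.5339, 0.0738, 0.107]
tcp_rot: [-0.0, 0.721, 0.693, -0.0]
wrist_force: [-2.2, -2.4, -5.6]
grip_width: 0.547
t 21.22 pos mm [533.9  73.8 107. ] toolx yaw 1.532 z [-0.  0. -1.] F [-2.16 -2.37 -5.61] M [-0.49  0.4  -0.01] grip 0.547
```

```bash

python3 -m pendant '0 .1 0 0 0 0;.0 .1 0 0 0 0;0 .1 0 0 0 0' ; python3 st.py
python3 -m pendant '0 .1 0 0 0 0;.0 .1 0 0 0 0;0 .1 0 0 0 0' ; python3 st.py
```

```text
time: 21.47
eef_pos: [0.5339, 0.0748, 0.107]
tcp_rot: [-0.0, 0.721, 0.693, -0.0]
wrist_force: [-2.6, -2.4, -4.9]
grip_width: 0.547
t 21.47 pos mm [533.9  74.8 107. ] toolx yaw 1.532 z [-0.  0. -1.] F [-2.61 -2.37 -4.94] M [-0.52  0.38 -0.02] grip 0.547
time: 21.72
eef_pos: [0.5339, 0.0757, 0.107]
tcp_rot: [-0.0, 0.721, 0.693, -0.0]
wrist_force: [-2.5, -1.6, -6.0]
grip_width: 0.546
t 21.72 pos mm [533.9  75.7 107. ] toolx yaw 1.5319 z [-0.  0. -1.] F [-2.51 -1.65 -5.98] M [-0.52  0.41 -0.01] grip 0.546
```

```bash

python3 -m pendant '-.1 .1 -.05 0 0 0;-.1 .1 -.05 0 0 0;-.1 .1 -.05 0 0 0' ; python3 st.py
python3 -m pendant '0 .1 0 0 0 0;.0 .1 0 0 0 0;0 .1 0 0 0 0' ; python3 st.py
```

```text
time: 21.97
eef_pos: [0.5338, 0.0773, 0.1068]
tcp_rot: [0.0, 0.721, 0.693, 0.001]
wrist_force: [-1.3, -1.6, -6.4]
grip_width: 0.55
t 21.97 pos mm [533.8  77.3 106.8] toolx yaw 1.5321 z [ 0.002  0.001 -1.   ] F [-1.29 -1.56 -6.38] M [-0.38  0.18 -0.01] grip 0.55
time: 22.22
eef_pos: [0.5338, 0.0781, 0.1068]
tcp_rot: [0.0, 0.721, 0.693, 0.001]
wrist_force: [-0.3, -0.6, -5.4]
grip_width: 0.546
t 22.22 pos mm [533.8  78.1 106.8] toolx yaw 1.5321 z [ 0.002  0.001 -1.   ] F [-0.31 -0.55 -5.36] M [-0.3  -0.02 -0.04] grip 0.546
```

```bash

python3 -m pendant '0 .1 0 0 0 0;.0 .1 0 0 0 0;0 .1 0 0 0 0' ; python3 st.py
python3 -m pendant '0 .1 0 0 0 0;.0 .1 0 0 0 0;0 .1 0 0 0 0' ; python3 st.py
```

```text
time: 22.47
eef_pos: [0.5336, 0.0789, 0.1067]
tcp_rot: [0.0, 0.721, 0.693, 0.001]
wrist_force: [0.0, -1.4, -4.3]
grip_width: 0.549
t 22.47 pos mm [533.6  78.9 106.7] toolx yaw 1.532 z [ 0.001  0.    -1.   ] F [ 0.04 -1.36 -4.32] M [-0.32 -0.04  0.01] grip 0.549
time: 22.72
eef_pos: [0.5335, 0.0791, 0.1067]
tcp_rot: [0.0, 0.721, 0.693, 0.0]
wrist_force: [0.6, -3.3, -4.7]
grip_width: 0.545
t 22.72 pos mm [533.5  79.1 106.7] toolx yaw 1.5313 z [ 0.001 -0.    -1.   ] F [ 0.62 -3.33 -4.7 ] M [-0.74 -0.24  0.03] grip 0.545
```

```bash

python3 -m pendant '0 .1 0 0 0 0;.0 .2 0 0 0 0;0 .2 0 0 0 0' ; python3 st.py
python3 -m pendant '0 .1 0 0 0 0;.0 .2 0 0 0 0;0 .2 0 0 0 0' ; python3 st.py
```

```text
time: 22.97
eef_pos: [0.5334, 0.0794, 0.1067]
tcp_rot: [0.001, 0.721, 0.693, -0.001]
wrist_force: [1.2, -7.0, -3.7]
grip_width: 0.549
t 22.97 pos mm [533.4  79.4 106.7] toolx yaw 1.5301 z [ 0.    -0.002 -1.   ] F [ 1.22 -6.97 -3.74] M [-1.34 -0.25  0.05] grip 0.549
time: 23.22
eef_pos: [0.5333, 0.0797, 0.1067]
tcp_rot: [0.001, 0.722, 0.692, -0.002]
wrist_force: [1.5, -8.8, -3.0]
grip_width: 0.547
t 23.22 pos mm [533.3  79.7 106.7] toolx yaw 1.5289 z [-0.    -0.004 -1.   ] F [ 1.5  -8.77 -2.98] M [-1.92 -0.22  0.05] grip 0.547
```

```bash

python3 -m pendant '0 .1 0 0 0 0;.0 .2 0 0 0 0;0 .2 0 0 0 0;0 .2 0 0 0 0' ; python3 st.py
python3 -m pendant '0 .1 0 0 0 0;.0 .2 0 0 0 0;0 .2 0 0 0 0;0 .2 0 0 0 0' ; python3 st.py
```

```text
time: 23.55
eef_pos: [0.5331, 0.0801, 0.1067]
tcp_rot: [0.002, 0.722, 0.692, -0.002]
wrist_force: [1.6, -12.6, -2.5]
grip_width: 0.546
t 23.55 pos mm [533.1  80.1 106.7] toolx yaw 1.5275 z [-0.001 -0.006 -1.   ] F [  1.64 -12.58  -2.45] M [-2.42 -0.32  0.07] grip 0.546
time: 23.88
eef_pos: [0.533, 0.0804, 0.1067]
tcp_rot: [0.002, 0.723, 0.691, -0.003]
wrist_force: [1.6, -15.0, -2.2]
grip_width: 0.547
t 23.88 pos mm [533.   80.4 106.7] toolx yaw 1.5263 z [-0.002 -0.008 -1.   ] F [  1.61 -14.99  -2.2 ] M [-2.96 -0.37  0.07] grip 0.547
```

```bash

python3 -m pendant '0 .1 0 0 0 0;.0 .2 0 0 0 0;0 .2 0 0 0 0;0 .2 0 0 0 0;0 .2 0 0 0 0;0 .2 0 0 0 0' ; python3 st.py
```

```text
time: 24.38
eef_pos: [0.533, 0.0807, 0.1067]
tcp_rot: [0.003, 0.723, 0.691, -0.004]
wrist_force: [1.5, -18.1, -1.3]
grip_width: 0.542
t 24.38 pos mm [533.   80.7 106.7] toolx yaw 1.5251 z [-0.002 -0.01  -1.   ] F [  1.5  -18.09  -1.27] M [-3.48 -0.35  0.09] grip 0.542
```

```bash

python3 -m pendant '0 0.03 0 0 0 0;0 0.03 0 0 0 0;0 0.03 0 0 0 0;0 0.03 0 0 0 0' ; python3 st.py
python3 -m pendant '0 0 0 0 0 0;0 0 0 0 0 0;0 0 0 0 0 0;0 0 0 0 0 0;0 0 0 0 0 0;0 0 0 0 0 0' 1 ; python3 st.py
python3 - <<'E'
from h import *
for n in("scene",):
    p,d=imaging.capture(n); np.savez(f"pics/{n}6.npz",p=p,d=d)
    crop(n,p,310,400,170,280,5.4,"pics/s6.png")
E
```

```text
time: 24.72
eef_pos: [0.5329, 0.0808, 0.1067]
tcp_rot: [0.003, 0.723, 0.691, -0.004]
wrist_force: [1.3, -19.7, -0.6]
grip_width: 0.547
t 24.72 pos mm [532.9  80.8 106.7] toolx yaw 1.525 z [-0.002 -0.01  -1.   ] F [  1.32 -19.66  -0.6 ] M [-3.53 -0.37  0.06] grip 0.547
time: 25.22
eef_pos: [0.5331, 0.0911, 0.1067]
tcp_rot: [-0.0, 0.72, 0.694, 0.0]
wrist_force: [0.5, -0.5, 0.3]
grip_width: 1.0
t 25.22 pos mm [533.1  91.1 106.7] toolx yaw 1.5334 z [ 0.     0.001 -1.   ] F [ 0.49 -0.5   0.25] M [ 0.03  0.05 -0.02] grip 1.0
```

View pics/s6.png

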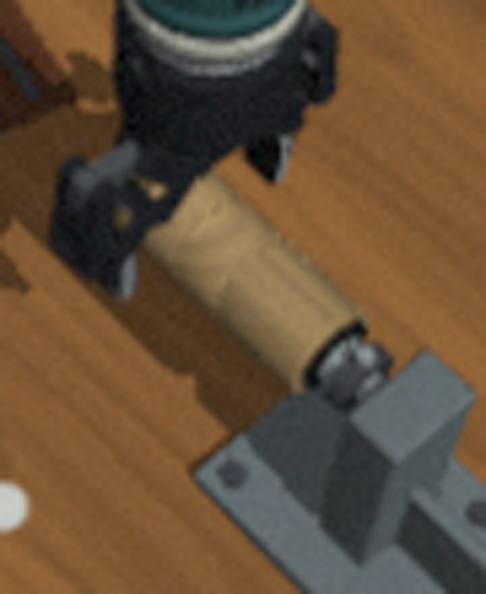

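The row looks continuous. I'll lift clear and check it from both cameras.

```bash

python3 -m pendant '0 0 2 0 0 0;0 0 5 0 0 0;0 0 9 0 0 0;0 -4 12 0 0 0;-1 -8 14 0 0 0;-2 -12 14 0 0 0;-3 -16 14 0 0 0;-4 -20 14 0 0 0;-5 -24 14 0 0 0;-5 -28 14 0 0 0' 
python3 -m pendant '0 0 0 0 0 0;0 0 0 0 0 0';python3 st.py
python3 - <<'E'
from h import *
for n in("scene","top"):
    p,d=imaging.capture(n); np.savez(f"pics/{n}7.npz",p=p,d=d)
    if n=="scene": crop(n,p,310,400,170,280,5.4,"pics/s7.png")
    else: crop(n,p,205,305,180,235,8,"pics/t7.png"); cv2.imwrite("pics/t7f.png",p)
    P=cloud(n,d).reshape(-1,3)
    m=(P[:,2]>.118)&(P[:,2]<.14)&(abs(P[:,0]-.535)<.02)&(P[:,1]>0)&(P[:,1]<.18)
    d2=np.array([np.cos(1.532),np.sin(1.532)]);a=(P[m][:,:2]-[.534,.067])@d2
    h=np.histogram(a,np.arange(-.06,.13,.01)); print(n,dict(zip(np.round(h[1],3).tolist(),h[0].tolist())))
E
```

```text
time: 26.1
eef_pos: [0.4809, -0.1838, 0.2466]
tcp_rot: [-0.001, 0.721, 0.693, -0.0]
wrist_force: [1.4, 0.4, -0.3]
grip_width: 1.001
time: 26.27
eef_pos: [0.4827, -0.1857, 0.2466]
tcp_rot: [0.0, 0.723, 0.691, -0.0]
wrist_force: [0.2, 0.4, -0.5]
grip_width: 0.998
t 26.27 pos mm [ 482.7 -185.7  246.6] toolx yaw 1.5252 z [ 0.    -0.001 -1.   ] F [ 0.22  0.42 -0.49] M [ 0.09 -0.03  0.01] grip 0.998
scene {-0.06: 0, -0.05: 0, -0.04: 0, -0.03: 0, -0.02: 13, -0.01: 56, 0.0: 60, 0.01: 55, 0.02: 55, 0.03: 58, 0.04: 59, 0.05: 52, 0.06: 58, 0.07: 58, 0.08: 56, 0.09: 57, 0.1: 56, 0.11: 17}
top {-0.06: 0, -0.05: 0, -0.04: 0, -0.03: 0, -0.02: 50, -0.01: 71, 0.0: 75, 0.01: 73, 0.02: 70, 0.03: 76, 0.04: 70, 0.05: 69, 0.06: 74, 0.07: 73, 0.08: 67, 0.09: 73, 0.1: 75, 0.11: 21}
```

View pics/s7.png

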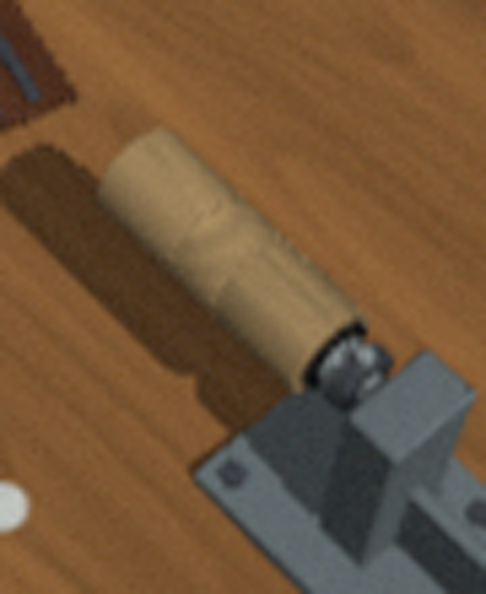

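View pics/t7.png

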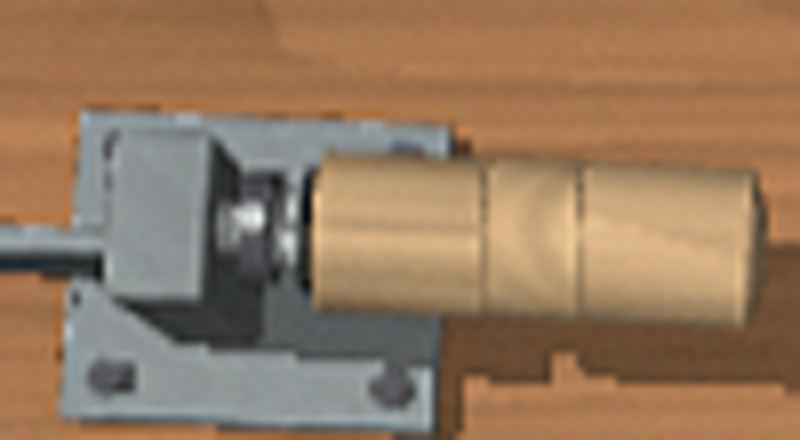

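View pics/t7f.png

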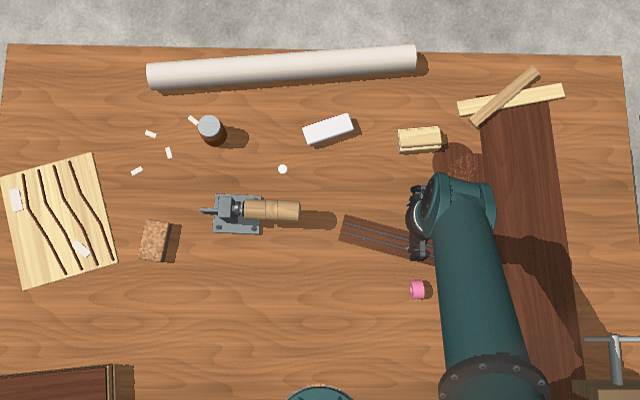

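The row is tight in both views: gap-free joints at about (482,230) and (577,240) in the top crop, with the buffer in contact. The bystanders haven't moved, so I'm handing it in.

```bash
python3 -c "
from bench import env
print(env.finish_job())"; python3 st.py
```

```text
the job is handed in; nothing more can be done
None
the job is handed in; nothing more can be done
```

The spindle is loaded: long roller first, then the short one, then the end cap, pressed home and let go. The job was handed in about 26 s into the 72 s allowed, and the hand-in gives no verdict.

- **Pressing:** I felt the buffer first, then pushed the cap in 1–2 mm steps. I held about 18–20 N at the hand for roughly 0.8 s. The cap's drag on the tongue read about 1.5–2.5 N just before contact (perhaps 5 N judging by the buffer's give), so I estimate 13–18 N went through the row. That is an estimate, because the forces between the parts can't be measured directly.
- **Last pictures:** both cameras show the three parts end to end with no visible gap, from about 17 mm in front of the rod tip to about 113 mm in. The cap is about 35 mm over the rod. In the top view the brush, blocks and jar look unmoved, and the gripper is clear of everything.
- **Not checked:** I could not measure the force left in the row after release. I am relying on the tongue's drag to hold it tight.
- **Disagreements:** the two cameras differed by 1–4 mm on the parts and about 0.8° on the rod's direction. I settled the rod's position by touch, correcting sideways after the first roller rubbed on it with about 4 N.

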